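# Stand up the bed card and hold the spring clip open over it

## Task

Take the framed bed card out of the low steel rack and slide it upright, all the way down, into the slot of the wooden card stand, and let go of it. Then squeeze the handles of the spring clip that is clipped on the white tray's wall, take it off, and hold it wide open over the middle of the card's top edge, one jaw on each side and touching neither face, so that a note can be slipped in; finish holding it there, still squeezed open. Do not let the clip pinch or knock the card, and leave the other things on the table where they are.

Things in the scene. Friction and masses are not known exactly. Their poses are not given: they have to be found in the camera images.
- card: Framed bed card, a rigid white panel 8 mm thick (its x), 60 mm wide (its y) and 110 mm tall (its z), 60 g. It starts standing upright in the rack. Origin: centre of its bottom edge; z up. Both faces look alike, either may face the robot.
- card_top (a point): Middle of the card's top edge, 110 mm above its bottom edge.
- rack: Low steel rack, fixed: base 70 x 90 x 8 mm with two fins that hold the card upright; slot 10 mm (x) by 66 mm (y), floor 8 mm above the table, rims (flared) about 41 mm above the table. Origin: centre of the underside; the slot runs along its y.
- stand: Wooden card stand, fixed: base 64 x 100 mm (x, y), 50 mm tall. One slot in its top along its y, 10 mm wide (x) and 66 mm long (y) for the 8 x 60 mm card: straight walls from the floor at 8 mm to 44 mm above the table, then the two long rims flare outward by about 5 mm each. Origin: centre of the underside.
- stand_slot (a point): Centre of the stand's slot floor, 8 mm above the table (axes as the stand's). A card fully home has its bottom edge here.
- tray: White open tray 110 x 130 x 60 mm (x, y, z), fixed, walls 4 mm thick; a dose cup (42 mm tall) and a cap are in it. The clip sits on its -x wall (the one nearest the robot). Origin: centre of the underside.
- clip: Steel spring clip (large bag clip), 35 g, 30 mm wide along its hinge. Origin on the hinge axis; y is that axis, z up. It starts clipped upright on the tray's wall, jaws down, two flat handles up in a V: tops about 37 mm above the hinge and 46 mm apart over their outsides along x, 20 mm apart near the hinge. This body is the half with the +x jaw and handle; fully open it turns 0.3 rad about y.
- clip_hinge (a point): Middle of the clip's hinge, a coil 9 mm in diameter; starts 18 mm above the wall's top. Squeezing the handles together along x spreads the jaws: about 4 N a handle starts it, 6 N opens it to its stop, where the handles are parallel, 22 mm over their outsides, tops 42 mm above the hinge. The clip may then sink in the grip, by about 8 mm (5 to 10); the wall leaves room.
- jaw_a (a point): Inner tip of the jaw of the +x half, 38 mm below the hinge.
- jaw_b (a point): Inner tip of the jaw of the -x half, 38 mm below the hinge.
- clip_arm (a joint): Opening angle of the clip (rad): 0 when clipped on the 4 mm tray wall, 0.6 fully open (26 mm between the jaw tips, 14 mm between the jaws 18 mm below the hinge). It springs shut when let go.
- mug_far: White mug, bystander, about 120 x 154 x 103 mm, near the far left corner.
- tissue_box: Tissue box, bystander, 117 x 231 mm, at the back.
- water_glass: Tall water glass, bystander, 69 mm across, 189 mm tall, at the back.
- thermometer: Digital thermometer lying at the front edge, bystander, 128 mm long.
- blister_blue: Blister strip lying at the front edge, bystander, 54 x 108 mm.

How it is judged:
By the outcome, as a careful person would: the job done as asked, in the order asked, and still so for the second after the job is handed in, while the arm keeps its last pose, push and grip.
It also fails if it takes over 58 s, if anything falls off the work surface, if the arm or the gripper's body presses on something with over 40 N, if the wrist force passes 120 N, or if a joint passes its speed limit or range.

## Robot

A 6-joint arm with a two-finger parallel gripper is mounted at the origin on a cart in front of the work surface, level with it; the furniture and walls round the work are solid. World frame = base frame: x ahead of the robot, y to its left, z up, the work surface at z = 0. Lengths are in m, angles in rad, forces in N, time in s.
With the tool pointing down it reaches from about 0.35 to 0.975 m from the base axis. Payload 4.9 kg.
Tool frame: the origin (TCP) lies midway between the tips of the shut fingers; the grasp point (between the pads) lies 19 mm behind it (ctrl.tcp_to_grasp is the distance from the TCP to the grasp point, in m); z points along the fingers, y is the line along which they close (so a half turn about z gives the same grasp; the last joint's range is limited). The gripper opens to 85 mm and grips with 20 to 120 N. Pads are 22 mm wide; open, the fingers measure 114 mm over their backs; the gripper's body (76 mm by 85 mm) begins 54 mm behind the grasp point. The pads swing forward as they close: fully open they stand 13 mm farther back than shut.
Start: joints at [-1.319, 0.053, 1.613, -0, 1.476, -0.119], TCP at [0.226, -0.583, 0.231] pointing down, gripper open.
Joint ranges: [-3.01, 3.01], [-1.01, 2.22], [0.06, 2.58], [-1.02, 4.17], [0.09, 2.62], [-3.14, 3.14]. Speed limits (rad/s): [2.57, 2.57, 3.14, 3.14, 3.14, 3.14].

## Interface

Orientations are given as a rotation vector (axis times angle).
In Python, from station import ctrl gives the robot as it stands.
- The arm moves only by the shell command python3 jog.py 'ROWS' [FORCE]. ROWS is rows parted by semicolons, their numbers by spaces, 1 to 20 of them, each of 7 numbers: the finger opening in m, then dx, dy, dz in m, then a rotation vector rx, ry, rz in rad; each row is the pose to reach, as a shift and turn from the pose commanded when the command began, along the tool's axes at that moment; what a row does not reach only later rows make up. A row lasts 1/12 s, in which the tool goes at most 0.0417 m and 0.125 rad, less where a joint would pass 70% of its speed; a pose out of reach is approached as far as the arm can. The fingers move at their own pace and stop on an object; FORCE is the grip in N (left out, the last holds). Time passes only in rows, so rows that do not move let the fingers close. It prints the time, the measured TCP pose, the force, the opening and the grip force at its end.
- ctrl.get_obs(): the state, without advancing time (a new reading comes with each control period).
- ctrl.get_image(name): name is "scene" or "top"; returns the picture (420x560x3 uint8, red, green, blue); there is no depth.
- ctrl.camera_params(name): a dict with "fx", "fy", "cx", "cy" (pixels), "T" (4x4, takes a point from camera to world coordinates). Camera axes: x right, y down, z forward; pixel columns grow to the right and rows downward; lengths in m; the calibration is good to about 2 mm. A picture is of the moment at which its call begins. camera_params takes no time and is no camera call.
- ctrl.finish_job(): hands the job in; it is judged then, once.
The state is a dict: "t": time; "q": joint angles; "dq": joint speeds; "effort": joint torques, N m; "tool_pos": TCP position; "tool_rot": TCP orientation; "contact_force": force on the tool from outside, world axes, zero at the start; "wrist_torque": the same for the moment, N m; "opening": finger opening in m; "grip_force": force on a finger pad.
Only numpy, scipy, OpenCV 4.12 (cv2) and the standard library are available. Lean on these libraries where they do the work, as an engineer would, in place of code of your own. Each camera call takes 0.05 s, during which the arm holds its last target. There are 200 camera calls.

## Working session

There is one attempt and no reset: what is moved stays moved. The work goes in short steps, Python scripts to look and compute and a shell command to move; the robot and the scene stay as the last step left them, time stands still between calls to the robot, and variables do not carry over. Pictures are saved under pics/ and viewed, at most 10 in all, crops included, and the job is handed in when it is done.

```bash
ls; mkdir -p pics
python3 - <<'E'
from station import ctrl
import cv2,numpy as np
for n in("scene","top"):
    im=ctrl.get_image(n); cv2.imwrite(f"pics/{n}0.png",im[:,:,::-1])
    p=ctrl.camera_params(n); print(n,p["fx"],p["fy"],p["cx"],p["cy"]);print(np.round(p["T"],4))
o=ctrl.get_obs();print({k:np.round(v,3) for k,v in o.items()},ctrl.tcp_to_grasp)
E
```

```text
jog.py
pics
station.py
scene 480.71939492499916 480.71939492499916 283.6449703253787 207.96504753973204
[[-0.8817 -0.3485  0.3181  0.1451]
 [-0.4717  0.6716 -0.5713  0.7345]
 [-0.0145 -0.6538 -0.7565  0.9759]
 [ 0.      0.      0.      1.    ]]
top 525.8470683412054 525.8470683412054 290.26795316198496 205.32966445660858
[[-0.0124 -0.9933  0.1146  0.3814]
 [-0.9999  0.0116 -0.0078  0.0707]
 [ 0.0065 -0.1147 -0.9934  1.5204]
 [ 0.      0.      0.      1.    ]]
{'t': np.float64(0.1), 'q': array([-1.319,  0.053,  1.614,  0.   ,  1.476, -0.119]), 'dq': array([-0.   , -0.   , -0.004,  0.001,  0.001,  0.002]), 'effort': array([ 1.0000e-03, -3.9490e+01, -3.7136e+01, -0.0000e+00,  4.0000e-03,
        0.0000e+00]), 'tool_pos': array([ 0.226, -0.582,  0.23 ]), 'tool_rot': array([-3.086, -0.579,  0.   ]), 'contact_force': array([ 0.114, -0.543, -0.193]), 'wrist_torque': array([-0.025,  0.007, -0.007]), 'grip_force': np.float64(0.0), 'opening': np.float64(0.085)} 0.0187
```

View pics/scene0.png

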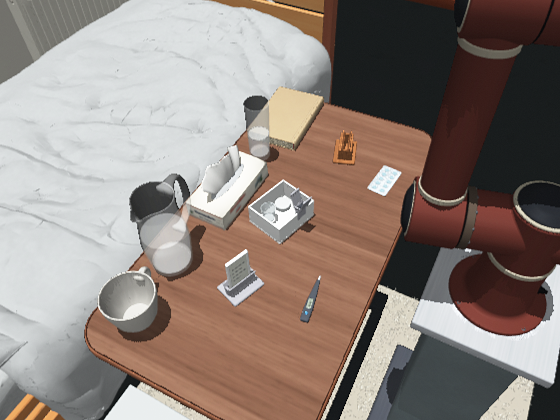

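View pics/top0.png

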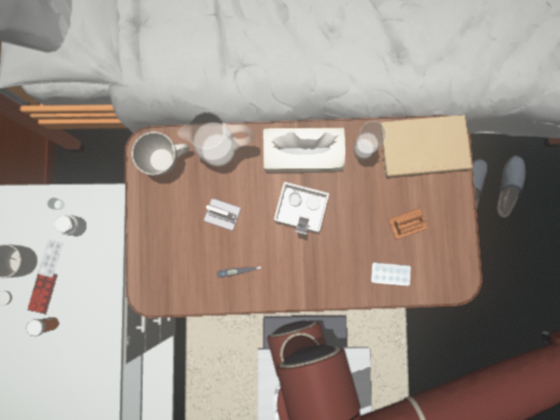

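The scene view shows the card in its rack near (238,275), the tray near (282,210) with the clip at about (302,200), and the stand at (345,148). In the top view these are at (222,213), (302,208) with the clip at (303,226), and (408,223). I'll enlarge those areas.

Run:
```python
import cv2,numpy as np
def crops(n,boxes):
    im=cv2.imread(f"pics/{n}0.png"); out=[]
    for x,y,w,h in boxes: out.append(cv2.resize(im[y:y+h,x:x+w],(266,300),interpolation=cv2.INTER_CUBIC))
    return np.hstack(out)
# each crop 66.5->use w=53,h=60 scale 5
a=crops("scene",[(212,245,53,60),(268,180,53,60),(320,120,53,60)])
b=crops("top",[(197,188,53,60),(275,180,53,60),(382,195,53,60)])
cv2.imwrite("pics/crops.png",np.vstack([a,b]))
```

```text
(no output)
```

View pics/crops.png

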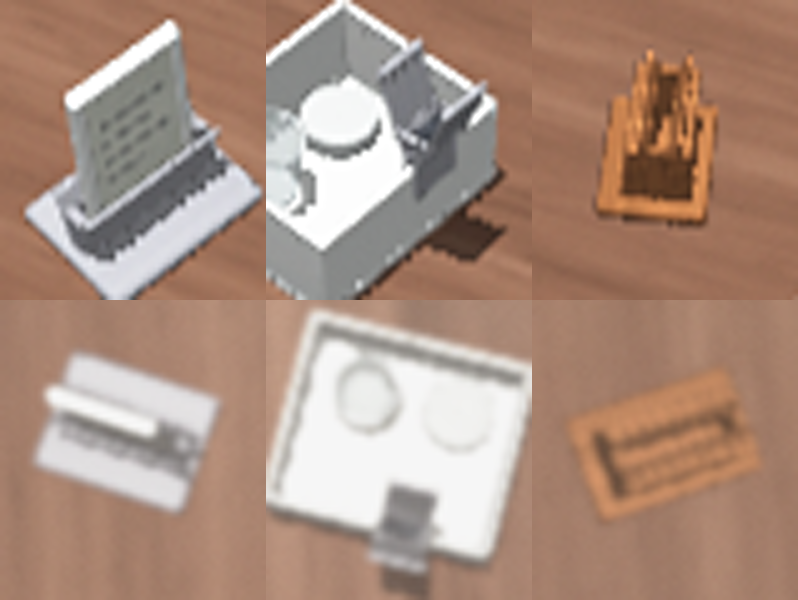

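The crops show the card's top edge (upper left), the clip's two handle tops (upper middle) and the slot ends (right). I'll triangulate the marked corners and check them against the given heights and sizes.

```bash
cat > h.py <<'E'
import numpy as np,cv2
from station import ctrl
def ray(n,u,v):
    p=ctrl.camera_params(n);T=p["T"];d=T[:3,:3]@[(u-p["cx"])/p["fx"],(v-p["cy"])/p["fy"],1]
    return T[:3,3],d/np.linalg.norm(d)
def plane(n,u,v,z):
    o,d=ray(n,u,v);return o+d*(z-o[2])/d[2]
def tri(a,b):
    A=0;B=0;R=[ray("scene",*a),ray("top",*b)]
    for o,d in R:
        P=np.eye(3)-np.outer(d,d);A=A+P;B=B+P@o
    x=np.linalg.solve(A,B);return x,[round(np.linalg.norm((np.eye(3)-np.outer(d,d))@(x-o))*1e3,1) for o,d in R]
E
python3 - <<'E'
from h import *
S=[(212,245),(268,180),(320,120)];T=[(197,188),(275,180),(382,195)]
f=lambda o,i,p:(o[i][0]+(p[0]-266*i+.5)/5.02-.5,o[i][1]+(p[1]+.5)/5-.5)
s=lambda i,p:f(S,i,p); t=lambda i,p:f(T,i,(p[0],p[1]-300))
r=lambda x:(np.round(x[0]*1e3,1),x[1])
print("card top ends",r(tri(s(0,(74,103)),t(0,(50,395)))),r(tri(s(0,(177,29)),t(0,(157,430)))))
print("rack corners z8", [np.round(plane("scene",*s(0,p),.008)*1e3) for p in((25,213),(108,298),(262,188))],[np.round(plane("top",*t(0,p),.008)*1e3) for p in((72,352),(218,400),(182,512),(35,465))])
print("far handle",r(tri(s(1,(380,77)),t(1,(385,486)))),r(tri(s(1,(422,42)),t(1,(438,492)))))
print("near handle",r(tri(s(1,(440,117)),t(1,(370,556)))),r(tri(s(1,(486,85)),t(1,(425,568)))))
print("tray corners z60 top",[np.round(plane("top",*t(1,p),.06)*1e3) for p in((316,310),(530,368),(492,560),(264,515))])
print("tray scene z60",[np.round(plane("scene",*s(1,p),.06)*1e3) for p in((345,2),(497,97),(323,248))])
print("stand corners top z8",[np.round(plane("top",*t(2,p),.008)*1e3) for p in((568,418),(727,368),(762,465),(605,522))])
print("stand scene z0",[np.round(plane("scene",*s(2,p),.0)*1e3) for p in((598,217),(706,220))])
# masks
for n in("scene","top"):
    im=cv2.imread(f"pics/{n}0.png");h=cv2.cvtColor(im,cv2.COLOR_BGR2HSV).astype(int)
    o=(S if n=="scene" else T)[2];c=h[o[1]:o[1]+60,o[0]:o[0]+53]
    m=((c[...,1]>150)&(c[...,0]<20)).astype(np.uint8);cs,_=cv2.findContours(m,0,2);k=max(cs,key=cv2.contourArea)
    R=cv2.minAreaRect(k);print(n,m.sum(),R);b=cv2.boxPoints(R)+o
    print([np.round(plane(n,*p,.008)*1e3) for p in b])
E
```

```text
card top ends (array([541.8, 284.2, 113.4]), [np.float64(1.3), np.float64(1.3)]) (array([523.4, 227.7, 109.9]), [np.float64(0.4), np.float64(0.4)])
rack corners z8 [array([576., 291.,   8.]), array([518., 311.,   8.]), array([485., 228.,   8.])] [array([580., 288.,   8.]), array([551., 204.,   8.]), array([486., 225.,   8.]), array([515., 309.,   8.])]
far handle (array([512.9,  38.5, 113. ]), [np.float64(0.4), np.float64(0.4)]) (array([507.3,   9.4, 113.4]), [np.float64(1.7), np.float64(1.7)])
near handle (array([475.7,  47.1, 111.7]), [np.float64(0.7), np.float64(0.7)]) (array([467.6,  17.2, 109.5]), [np.float64(0.9), np.float64(0.9)])
tray corners z60 top [array([617.,  74.,  60.]), array([583., -45.,  60.]), array([475., -22.,  60.]), array([502., 105.,  60.])]
tray scene z60 [array([577., -43.,  60.]), array([477., -19.,  60.]), array([508., 108.,  60.])]
stand corners top z8 [array([ 515., -226.,    8.]), array([ 543., -318.,    8.]), array([ 487., -336.,    8.]), array([ 455., -245.,    8.])]
stand scene z0 [array([ 510., -221.,   -0.]), array([ 454., -247.,    0.])]
scene 570 ((25.012195587158203, 27.390243530273438), (21.31328773498535, 31.91471290588379), 6.340190887451172)
[array([ 509., -217.,    8.]), array([ 558., -350.,    8.]), array([ 495., -370.,    8.]), array([ 451., -236.,    8.])]Traceback (most recent call last):
  File "<stdin>", line 18, in <module>
ValueError: max() iterable argument is empty
```

Every check agrees. The card's top edge is 59 mm long and centred at (533,256), with the rack at the same spot and yaw about −18.5°. The clip is at about (491,28), yaw −12°. The stand is at about (500,−281), yaw about +18°. Next is a helper that expresses a move in tool axes.

```bash
cat >> h.py <<'E'
from scipy.spatial.transform import Rotation as R
def go(pos,yaw):
    """tool down, tool y along world x turned by yaw (deg), nearest of the two half turns"""
    o=ctrl.get_obs();R0=R.from_rotvec(o["tool_rot"]);p0=np.array(o["tool_pos"]);best=None
    for k in(0,180):
        a=np.radians(yaw+k);y=np.array([np.cos(a),np.sin(a),0]);z=np.array([0,0,-1.]);x=np.cross(y,z)
        rv=(R0.inv()*R.from_matrix(np.c_[x,y,z])).as_rotvec()
        d=R0.inv().apply(np.array(pos)-p0)
        print("shift",np.round(d,4),"turn",np.round(rv,3),"rows",max(np.linalg.norm(d)/.0417,np.linalg.norm(rv)/.125).round(1))
    print("q",np.round(o["q"],2),"tcp",np.round(p0,4),"t",o["t"])
E
python3 -c "
from h import *
go((.533,.256,.2),-18.5);go((.533,.256,.075),-18.5)"
```

```text
shift [ 0.5895 -0.6698  0.0316] turn [-0.002 -0.001 -0.877] rows 21.4
shift [ 0.5895 -0.6698  0.0316] turn [-1.000e-03  2.000e-03  2.264e+00] rows 21.4
q [-1.32  0.05  1.61  0.    1.48 -0.12] tcp [ 0.2263 -0.582   0.2302] t 0.1
shift [ 0.5894 -0.6696  0.1566] turn [-0.002 -0.001 -0.877] rows 21.7
shift [ 0.5894 -0.6696  0.1566] turn [-1.000e-03  2.000e-03  2.264e+00] rows 21.7
q [-1.32  0.05  1.61  0.    1.48 -0.12] tcp [ 0.2263 -0.582   0.2302] t 0.1
```

```bash
python3 jog.py '0.085 0.5895 -0.67 0.01 0 0 -0.877;0.085 0.5895 -0.67 0.01 0 0 -0.877;0.085 0.5895 -0.67 0.01 0 0 -0.877;0.085 0.5895 -0.67 0.01 0 0 -0.877;0.085 0.5895 -0.67 0.01 0 0 -0.877;0.085 0.5895 -0.67 0.01 0 0 -0.877;0.085 0.5895 -0.67 0.01 0 0 -0.877;0.085 0.5895 -0.67 0.01 0 0 -0.877;0.085 0.5895 -0.67 0.01 0 0 -0.877;0.085 0.5895 -0.67 0.01 0 0 -0.877;0.085 0.5895 -0.67 0.01 0 0 -0.877;0.085 0.5895 -0.67 0.01 0 0 -0.877;0.085 0.5895 -0.67 0.01 0 0 -0.877;0.085 0.5895 -0.67 0.01 0 0 -0.877;0.085 0.5895 -0.67 0.01 0 0 -0.877;0.085 0.5895 -0.67 0.01 0 0 -0.877;0.085 0.5895 -0.67 0.01 0 0 -0.877;0.085 0.5895 -0.67 0.01 0 0 -0.877;0.085 0.5895 -0.67 0.01 0 0 -0.877;0.085 0.5895 -0.67 0.01 0 0 -0.877' 20
python3 -c "
from h import *
go((.533,.256,.08),-18.5)"
```

```text
t: 1.77
tool_pos: [0.5127, 0.2023, 0.2214]
tool_rot: [-2.549, -1.836, 0.001]
contact_force: [0.9, -0.2, -0.6]
opening: 0.085
grip_force: 0.0
shift [0.0574 0.0023 0.1414] turn [-0.     0.     0.001] rows 3.7
shift [0.0574 0.0023 0.1414] turn [-1.000e-03 -1.000e-03 -3.141e+00] rows 25.1
q [ 0.24 -0.12  1.8  -0.    1.46  0.56] tcp [0.5127 0.2023 0.2214] t 1.7667
```

```bash
python3 jog.py '0.085 0.03 0.001 0 0 0 0;0.085 0.0574 0.0023 0 0 0 0;0.085 0.0574 0.0023 0 0 0 0;0.085 0.0574 0.0023 0.03 0 0 0;0.085 0.0574 0.0023 0.06 0 0 0;0.085 0.0574 0.0023 0.09 0 0 0;0.085 0.0574 0.0023 0.12 0 0 0;0.085 0.0574 0.0023 0.141 0 0 0;0.085 0.0574 0.0023 0.141 0 0 0;0.085 0.0574 0.0023 0.141 0 0 0' 20
python3 - <<'E'
from h import *
a=ctrl.get_image("scene");b=ctrl.get_image("top")
a=cv2.resize(a[200:320,180:300,::-1],(400,400),interpolation=2);b=cv2.resize(b[160:260,180:280,::-1],(400,400),interpolation=2)
cv2.imwrite("pics/g1.png",np.hstack([a,b]));go((.533,.256,.08),-18.5)
E
```

```text
t: 2.6
tool_pos: [0.5319, 0.2529, 0.0794]
tool_rot: [-2.549, -1.834, 0.006]
contact_force: [-0.4, 0.4, 0.8]
opening: 0.085
grip_force: 0.0
shift [ 0.0016 -0.002   0.0029] turn [ 0.002 -0.002 -0.   ] rows 0.1
shift [ 0.0016 -0.002   0.0029] turn [-3.000e-03 -4.000e-03  3.141e+00] rows 25.1
q [ 0.32  0.11  1.81 -0.    1.22  0.64] tcp [0.5344 0.2539 0.0829] t 2.7
```

View pics/g1.png

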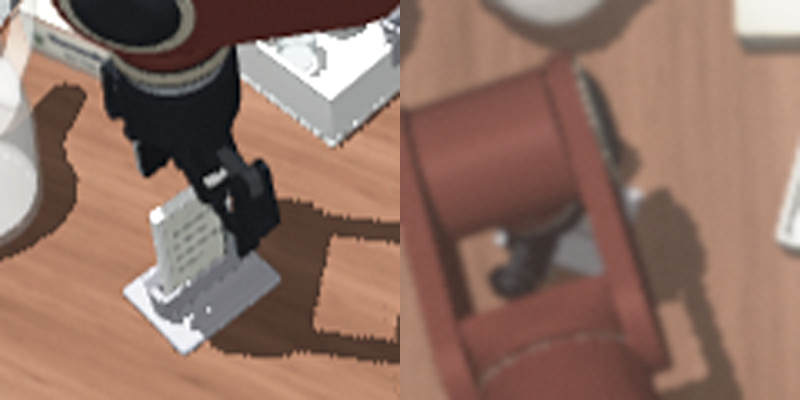

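The left half of the picture shows the card standing between the open fingers, with one finger at about (255,215) in front of it and the other behind. I'll close with 30 N.

```bash
python3 jog.py '0.04 0 0 0 0 0 0;0.02 0 0 0 0 0 0;0.0 0 0 0 0 0 0;0 0 0 0 0 0 0;0 0 0 0 0 0 0;0 0 0 0 0 0 0;0 0 0 0 0 0 0;0 0 0 0 0 0 0' 30;  python3 -c "
from h import *
go((.533,.256,.2),-18.5)"
```

```text
t: 3.37
tool_pos: [0.5328, 0.2539, 0.0811]
tool_rot: [-2.549, -1.835, 0.001]
contact_force: [-1.8, 0.7, 3.0]
opening: 0.0076
grip_force: 33.8
shift [ 0.002  -0.0006 -0.1189] turn [-0.001  0.    -0.   ] rows 2.9
shift [ 0.002  -0.0006 -0.1189] turn [0.000e+00 2.000e-03 3.141e+00] rows 25.1
q [0.32 0.11 1.81 0.   1.22 0.64] tcp [0.5328 0.2539 0.0811] t 3.3667
```

```bash
python3 jog.py '0 0 0 -0.03 0 0 0;0 0 0 -0.06 0 0 0;0 0 0 -0.1 0 0 0;0 0 0 -0.14 0 0 0;0 0 0 -0.14 0 0 0'
python3 - <<'E'
from h import *
go((.48,-.281,.22),18)
S=(320,120);T=(382,195)
outs=[]
for n,o,sz in(("scene",S,(53,60)),("top",T,(53,45))):
    im=cv2.imread(f"pics/{n}0.png")[o[1]:o[1]+60,o[0]:o[0]+53]
    h=cv2.cvtColor(im,cv2.COLOR_BGR2HSV)
    print(n,"wood",h[2,2],"stand",h[19 if n=='top' else 40,12 if n=='top' else 16], h[26,20])
    outs.append(cv2.resize(im[5:45,5:45],(400,400),interpolation=cv2.INTER_CUBIC))
cv2.imwrite("pics/st.png",np.hstack(outs))
E
```

```text
t: 3.78
tool_pos: [0.5377, 0.2551, 0.2315]
tool_rot: [2.545, 1.832, 0.025]
contact_force: [0.9, 0.3, 0.4]
opening: 0.0075
grip_force: 33.3
shift [-0.5269  0.1152  0.008 ] turn [ 0.016 -0.005 -0.637] rows 12.9
shift [-0.5269  0.1152  0.008 ] turn [-0.007 -0.021  2.505] rows 20.0
q [ 0.32 -0.03  1.69 -0.    1.46  0.64] tcp [0.5377 0.2551 0.2315] t 3.7833
scene wood [ 10 108 163] stand [ 13 155 203] [ 12 155 188]
top wood [ 11  91 165] stand [ 11  92 164] [ 12 125 181]
```

View pics/st.png

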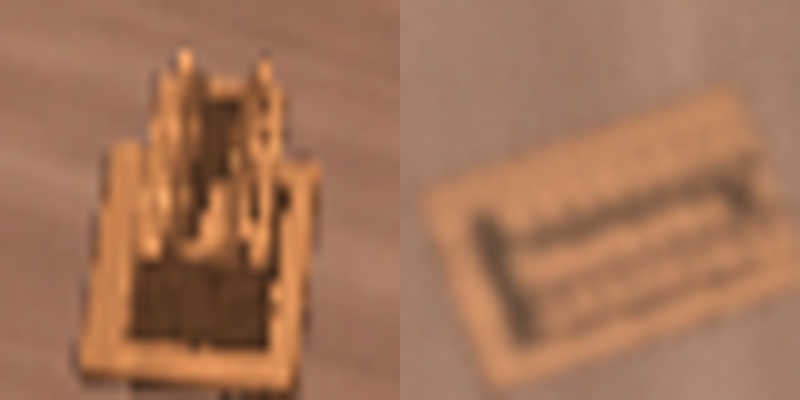

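The stand's near end shows in the left half: the top of its end face is centred at (205,257) and the far end at (225,60). The right half gives the base outline with corners at (422,192), (745,85), (815,280) and (497,390).

Run:
```python
from h import *
s=lambda p:(325+(p[0]+.5)/10-.5,125+(p[1]+.5)/10-.5); t=lambda p:(387+(p[0]-400+.5)/10-.5,200+(p[1]+.5)/10-.5)
f=lambda L:[np.round(x*1e3,1) for x in L]
c=[plane("top",*t(p),.008) for p in((422,192),(745,85),(815,280),(497,390))]
print("top base",f(c),np.round(np.mean(c,0)*1e3,1))
g=[plane("scene",*s(p),.008) for p in((83,365),(293,377),(113,148),(320,165))]
print("scene base corners z8",f(g),np.round(np.mean(g,0)*1e3,1))
print("scene slot ends z50",f([plane("scene",*s(p),.05) for p in((205,257),(225,60))]))
# dark slot in top view: ends midlines
print("top slot inner corners z44",f([plane("top",*t(p),.044) for p in((488,220),(740,160),(755,215),(525,335))]))
print("tri near-left",tri(s((83,365)),t((422,192))),"near-right",tri(s((293,377)),t((497,390))),"far-left",tri(s((113,148)),t((745,85))),"far-right",tri(s((320,165)),t((815,280))))
```

```text
top base [array([ 513.5, -225.4,    8. ]), array([ 543.5, -320.2,    8. ]), array([ 486.7, -338.1,    8. ]), array([ 456.1, -245.1,    8. ])] [ 500.  -282.2    8. ]
scene base corners z8 [array([ 510.3, -220.8,    8. ]), array([ 454.4, -244. ,    8. ]), array([ 541.3, -311.5,    8. ]), array([ 482.8, -332.9,    8. ])] [ 497.2 -277.3    8. ]
scene slot ends z50 [array([ 482. , -235.5,   50. ]), array([ 510.8, -317. ,   50. ])]
top slot inner corners z44 [array([ 502.3, -236.7,   44. ]), array([ 518.4, -308.6,   44. ]), array([ 502.8, -312.2,   44. ]), array([ 469.7, -246. ,   44. ])]
tri near-left (array([ 0.51340047, -0.22690736,  0.00158931]), [np.float64(0.7), np.float64(0.7)]) near-right (array([ 0.4555718 , -0.24566724,  0.00614858]), [np.float64(0.7), np.float64(0.7)]) far-left (array([ 0.54505869, -0.32264584, -0.00214743]), [np.float64(0.5), np.float64(0.5)]) far-right (array([ 0.48621126, -0.34033088,  0.00096107]), [np.float64(1.0), np.float64(1.0)])
```

The top view puts the stand at (500,−282), yaw 18°. For the rack, the same view agreed with where the grip found the card. Carrying the card over.

```bash
python3 -c "
from h import *
go((.5006,-.284,.225),18)"
```

```text
shift [-0.5231  0.1358  0.0033] turn [ 0.016 -0.005 -0.637] rows 13.0
shift [-0.5231  0.1358  0.0033] turn [-0.007 -0.021  2.505] rows 20.0
q [ 0.32 -0.03  1.69 -0.    1.46  0.64] tcp [0.5377 0.2551 0.2315] t 3.7833
```

```bash
python3 jog.py '0 -0.04 0.01 0 0 0 -0.05;0 -0.08 0.02 0 0 0 -0.1;0 -0.523 0.136 0 0 0 -0.637;0 -0.523 0.136 0 0 0 -0.637;0 -0.523 0.136 0 0 0 -0.637;0 -0.523 0.136 0 0 0 -0.637;0 -0.523 0.136 0 0 0 -0.637;0 -0.523 0.136 0 0 0 -0.637;0 -0.523 0.136 0 0 0 -0.637;0 -0.523 0.136 0 0 0 -0.637;0 -0.523 0.136 0 0 0 -0.637;0 -0.523 0.136 0 0 0 -0.637;0 -0.523 0.136 0 0 0 -0.637;0 -0.523 0.136 0 0 0 -0.637;0 -0.523 0.136 0 0 0 -0.637;0 -0.523 0.136 0 0 0 -0.637;0 -0.523 0.136 0 0 0 -0.637;0 -0.523 0.136 0 0 0 -0.637;0 -0.523 0.136 0 0 0 -0.637'
python3 -c "
from h import *
go((.5006,-.284,.15),18)"
```

```text
t: 5.37
tool_pos: [0.4965, -0.284, 0.221]
tool_rot: [1.844, 2.543, 0.0]
contact_force: [-0.0, -0.5, -1.0]
opening: 0.0076
grip_force: 33.2
shift [-0.0013  0.0039  0.071 ] turn [ 0.    -0.     0.002] rows 1.7
shift [-0.0013  0.0039  0.071 ] turn [ 0.    0.   -3.14] rows 25.1
q [-0.65 -0.07  1.75  0.    1.46 -0.97] tcp [ 0.4965 -0.284   0.221 ] t 5.3667
```

```bash
python3 jog.py '0 -0.0013 0.0039 0.02 0 0 0;0 -0.0013 0.0039 0.05 0 0 0;0 -0.0013 0.0039 0.076 0 0 0;0 -0.0013 0.0039 0.076 0 0 0;0 -0.0013 0.0039 0.076 0 0 0;0 -0.0013 0.0039 0.076 0 0 0'
python3 - <<'E'
from h import *
a=ctrl.get_image("scene");b=ctrl.get_image("top")
cv2.imwrite("pics/h1s.png",a[:,:,::-1])
a=cv2.resize(a[110:180,310:380,::-1],(560,560),interpolation=2);b=cv2.resize(b[195:250,380:402+13,::-1],(240,377),interpolation=2)
b=np.vstack([b,np.zeros((183,240,3),np.uint8)])
cv2.imwrite("pics/h1.png",np.hstack([a,b]));go((.5006,-.284,.082),18)
E
```

```text
t: 5.87
tool_pos: [0.5012, -0.2854, 0.1467]
tool_rot: [1.844, 2.54, -0.0]
contact_force: [0.3, -0.2, -0.5]
opening: 0.0074
grip_force: 33.2
shift [ 0.0026 -0.0005  0.0658] turn [0.003 0.004 0.   ] rows 1.6
shift [ 0.0026 -0.0005  0.0658] turn [-0.006  0.004 -3.141] rows 25.1
q [-0.65  0.    1.81  0.    1.33 -0.96] tcp [ 0.5017 -0.2861  0.1478] t 5.9667
```

View pics/h1.png

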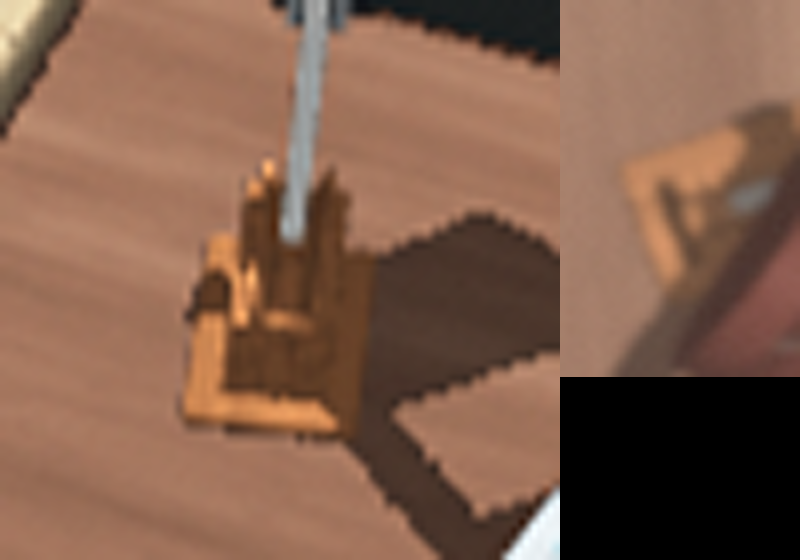

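The left half shows the card edge-on just above the slot. Its near bottom end is at (291,240), which is (346.4,140) in the full image, and the top of the slot's end face is centred at about (282,322). I'll compare the two on their own planes in the stand's axes.

Run:
```python
from h import *
s=lambda p:(310+(p[0]+.5)/8-.5,110+(p[1]+.5)/8-.5)
o=ctrl.get_obs();zb=o["tool_pos"][2]-.073;print(o["tool_pos"])
a=np.radians(18);X=np.array([np.cos(a),np.sin(a),0]);Y=np.array([-np.sin(a),np.cos(a),0])
c=np.array([.500,-.2822,0])
f=lambda q:np.round([(q-c)@X*1e3,(q-c)@Y*1e3],1)
for nm,p,z in(("card near bottom",(291,240),zb),("card near higher",(304,130),None),("endface left top",(230,322),.05),("endface right top",(330,330),.05),("base nl",(186,418),0),("base nr",(350,432),0),("far fin tip L",(268,165),.05),("far fin tip R",(328,172),.05)):
    if z is not None: print(nm,f(plane("scene",*s(p),z)))
print("tcp",f(np.array(o["tool_pos"])))
```

```text
[ 0.50165304 -0.28610336  0.14778467]
card near bottom [-1.5 32.8]
endface left top [16.3 51.2]
endface right top [-19.   49.7]
base nl [28.9 50. ]
base nr [-30.6  47.7]
far fin tip L [ 11.3 -36.2]
far fin tip R [-10.9 -35.7]
tcp [ 0.4 -4.2]
```

Run:
```python
from h import *
s=lambda p:(310+(p[0]+.5)/8-.5,110+(p[1]+.5)/8-.5); t=lambda p:(380+(p[0]-560+.5)/6.857-.5,195+(p[1]+.5)/6.857-.5)
a=np.radians(18);X=np.array([np.cos(a),np.sin(a),0]);Y=np.array([-np.sin(a),np.cos(a),0]);c=np.array([.500,-.2822,0])
f=lambda q:np.round([(q-c)@X*1e3,(q-c)@Y*1e3,q[2]*1e3],1)
print("top card near bottom",f(plane("top",*t((732,200)),.074)),"tri",f(tri(s((291,240)),t((732,200)))[0]),tri(s((291,240)),t((732,200)))[1])
print("base near-left top-view z8",f(plane("top",*t((622,165)),.008)))
i=cv2.imread("pics/scene0.png")
# same tri on rack card near end bottom unavailable; card top ends in rack axes
b=np.radians(-18.3);Yr=np.array([-np.sin(b),np.cos(b),0]);T0=np.array([.5328,.2539,0])
for n,p in(("A",(.5418,.2842,0)),("B",(.5234,.2277,0))):print(n,np.round((np.array(p)-T0)@Yr*1e3,1))
```

```text
top card near bottom [ 1.9 27.  74. ] tri [ 0.2 25.6 68.6] [np.float64(1.6), np.float64(1.6)]
base near-left top-view z8 [30.9 50.1  8. ]
A 31.6
B -27.8
```

Triangulation and the top view agree that the card is within 1 mm across the slot and about 2.5 mm short along it. I'll correct by +2.5 mm and lower in steps, watching the force.

```bash
python3 jog.py '0 0.0025 0 0 0 0 0;0 0.0025 0 0.01 0 0 0;0 0.0025 0 0.02 0 0 0;0 0.0025 0 0.03 0 0 0;0 0.0025 0 0.036 0 0 0;0 0.0025 0 0.04 0 0 0;0 0.0025 0 0.04 0 0 0;0 0.0025 0 0.04 0 0 0'
```

```text
t: 6.63
tool_pos: [0.4995, -0.2825, 0.1041]
tool_rot: [-1.846, -2.541, -0.001]
contact_force: [2.4, 1.6, -2.3]
opening: 0.0075
grip_force: 33.2
```

```bash
python3 -c "
from h import *
o=ctrl.get_obs();print(o['contact_force'],o['wrist_torque']);go((.5006,-.282,.081),18)"
```

```text
[ 2.38856903  1.6017513  -2.26817126] [ 0.28468821 -0.64554819  0.02634846]
shift [0.0001 0.0012 0.0231] turn [ 0.    -0.001 -0.   ] rows 0.6
shift [0.0001 0.0012 0.0231] turn [-2.000e-03 -0.000e+00  3.142e+00] rows 25.1
q [-0.64  0.05  1.84  0.    1.26 -0.96] tcp [ 0.4995 -0.2825  0.1041] t 6.6333
```

The card has entered the slot and bears lightly on the −x wall. I'll shift 1 mm that way and go on down.

```bash
python3 jog.py '0 0 0.001 0.004 0 0 0;0 0 0.001 0.01 0 0 0;0 0 0.001 0.015 0 0 0;0 0 0.001 0.019 0 0 0;0 0 0.001 0.022 0 0 0;0 0 0.001 0.022 0 0 0;0 0 0.001 0.022 0 0 0;0 0 0.001 0.022 0 0 0'
```

```text
t: 7.3
tool_pos: [0.5004, -0.2828, 0.0831]
tool_rot: [-1.847, -2.541, 0.0]
contact_force: [-0.5, -0.5, -0.6]
opening: 0.0074
grip_force: 33.5
```

Almost no force, with the bottom at about 10 mm. Lowering until it touches the floor.

```bash
python3 jog.py '0 0 0 0.002 0 0 0;0 0 0 0.003 0 0 0;0 0 0 0.004 0 0 0;0 0 0 0.004 0 0 0;0 0 0 0.004 0 0 0'
```

```text
t: 7.72
tool_pos: [0.501, -0.2831, 0.081]
tool_rot: [1.846, 2.541, -0.0]
contact_force: [-3.1, 0.7, 7.2]
opening: 0.0075
grip_force: 34.8
```

The 7 N upward push means the card is on the floor. Releasing it, then rising and moving aside toward the tray.

```bash
python3 jog.py '0.02 0 0 0 0 0 0;0.03 0 0 0 0 0 0;0.05 0 0 0 0 0 0;0.085 0 0 0 0 0 0;0.085 0 0 0 0 0 0;0.085 0 0 0 0 0 0;0.085 0 0 -0.03 0 0 0;0.085 0 0 -0.06 0 0 0;0.085 0 0 -0.1 0 0 0;0.085 0 0 -0.13 0 0 0;0.085 0 0 -0.13 0 0 0' 20
python3 -c "
from h import *
go((.489,.028,.22),-12)"
```

```text
t: 8.63
tool_pos: [0.5038, -0.2851, 0.2179]
tool_rot: [1.838, 2.53, -0.0]
contact_force: [0.8, -1.1, 0.3]
opening: 0.0851
grip_force: 0.0
shift [ 0.3023  0.0827 -0.0049] turn [0.011 0.009 0.523] rows 7.5
shift [ 0.3023  0.0827 -0.0049] turn [-0.012  0.015 -2.618] rows 20.9
q [-0.64 -0.06  1.75  0.    1.44 -0.96] tcp [ 0.5038 -0.2851  0.2179] t 8.6333
```

```bash
python3 jog.py '0.085 0.0417 0.011 0 0 0 0.07;0.085 0.302 0.082 0 0 0 0.523;0.085 0.302 0.082 0 0 0 0.523;0.085 0.302 0.082 0 0 0 0.523;0.085 0.302 0.082 0 0 0 0.523;0.085 0.302 0.082 0 0 0 0.523;0.085 0.302 0.082 0 0 0 0.523;0.085 0.302 0.082 0 0 0 0.523;0.085 0.302 0.082 0 0 0 0.523;0.085 0.302 0.082 0 0 0 0.523;0.085 0.302 0.082 0 0 0 0.523;0.085 0.302 0.082 0 0 0 0.523'
python3 - <<'E'
from h import *
go((.4895,.028,.15),-12)
a=ctrl.get_image("scene");b=ctrl.get_image("top");cv2.imwrite("pics/p2s.png",a[:,:,::-1]);cv2.imwrite("pics/p2t.png",b[:,:,::-1])
a=cv2.resize(a[110:180,310:380,::-1],(400,400),interpolation=2);b=cv2.resize(b[195:255,380:440,::-1],(400,400),interpolation=2)
cv2.imwrite("pics/p2.png",np.hstack([a,b]))
E
```

```text
t: 9.63
tool_pos: [0.4853, 0.0289, 0.2088]
tool_rot: [2.442, 1.976, -0.001]
contact_force: [-0.1, 0.3, 0.9]
opening: 0.0849
grip_force: 0.0
shift [0.     0.0043 0.0588] turn [-0.     0.    -0.001] rows 1.4
shift [0.     0.0043 0.0588] turn [1.000e-03 0.000e+00 3.141e+00] rows 25.1
q [-0.09 -0.27  1.95 -0.    1.46  0.12] tcp [0.4853 0.0289 0.2088] t 9.6333
```

View pics/p2.png

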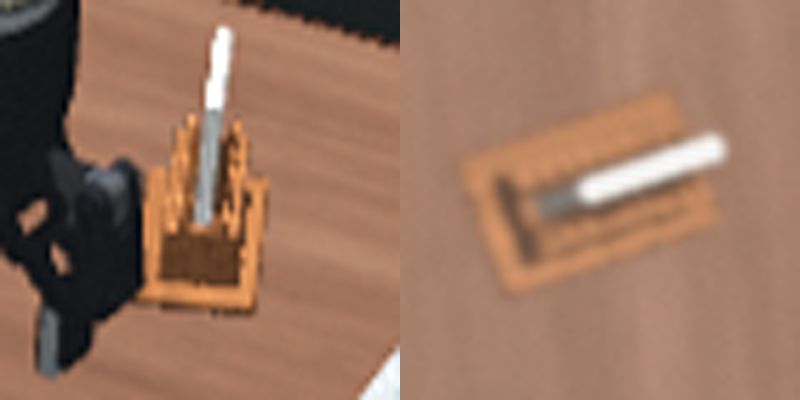

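The card stands upright in the stand's slot. Its top face runs from (212,107) to (224,30) in the left half and from (582,192) to (722,146) in the right. I'll triangulate it.

Run:
```python
from h import *
s=lambda p:(310+(p[0]+.5)/5.714-.5,110+(p[1]+.5)/5.714-.5); t=lambda p:(380+(p[0]-400+.5)/6.667-.5,195+(p[1]+.5)/6.667-.5)
A,B=tri(s((212,107)),t((582,192))),tri(s((224,30)),t((722,146)));print(A,B)
print((A[0]+B[0])/2,np.degrees(np.arctan2(B[0][0]-A[0][0],A[0][1]-B[0][1])))
print([plane("top",*t(p),.118)for p in((582,192),(722,146),(652,169))],plane("scene",*s((218,69)),.118))
# whole white strip in top view by mask
im=cv2.imread("pics/p2t.png")[195:255,380:440].astype(int);m=(im.min(2)>185).astype(np.uint8)
M=cv2.moments(m,True);u,v=M["m10"]/M["m00"]+380,M["m01"]/M["m00"]+195;print(m.sum(),u,v,plane("top",u,v,.118))
im=cv2.imread("pics/p2s.png")[110:180,340:360].astype(int);m=(im.min(2)>215).astype(np.uint8)
M=cv2.moments(m,True);a,b=M["m10"]/M["m00"]+340,M["m01"]/M["m00"]+110;print(m.sum(),a,b,tri((a,b),(u,v)))
```

```text
(array([ 0.49088457, -0.25327586,  0.11324101]), [np.float64(0.4), np.float64(0.4)]) (array([ 0.50893304, -0.31060419,  0.11305598]), [np.float64(0.3), np.float64(0.3)])
[ 0.4999088  -0.28194003  0.11314849] 17.475370462843994
[array([ 0.49093414, -0.25203209,  0.118     ]), array([ 0.50881358, -0.30914889,  0.118     ]), array([ 0.49986594, -0.28056519,  0.118     ])] [ 0.49726165 -0.27559902  0.118     ]
78 417.2307692307692 219.84615384615384 [ 0.50007904 -0.28019148  0.118     ]
37 347.7027027027027 121.83783783783784 (array([ 0.50008843, -0.28191184,  0.11184442]), [np.float64(0.5), np.float64(0.5)])
```

```bash
python3 jog.py '0.085 0 0.0043 0 0 0 0;0.085 0 0.0043 0.03 0 0 0;0.085 0 0.0043 0.06 0 0 0;0.085 0 0.0043 0.09 0 0 0;0.085 0 0.0043 0.11 0 0 0;0.085 0 0.0043 0.125 0 0 0;0.085 0 0.0043 0.125 0 0 0;0.085 0 0.0043 0.125 0 0 0;0.085 0 0.0043 0.125 0 0 0' 20
python3 - <<'E'
from h import *
go((.4895,.028,.083),-12)
a=ctrl.get_image("scene")
cv2.imwrite("pics/g2.png",cv2.resize(a[150:250,240:340,::-1],(600,600),interpolation=2))
E
```

```text
t: 10.48
tool_pos: [0.4905, 0.0285, 0.0853]
tool_rot: [2.441, 1.976, 0.002]
contact_force: [-0.9, -0.1, 0.4]
opening: 0.0851
grip_force: 0.0
shift [-0.0007 -0.0009  0.0023] turn [ 0.002 -0.    -0.   ] rows 0.1
shift [-0.0007 -0.0009  0.0023] turn [-0.000e+00 -3.000e-03  3.141e+00] rows 25.1
q [-0.09 -0.13  2.05  0.    1.22  0.12] tcp [0.4905 0.0285 0.0853] t 10.4833
```

View pics/g2.png

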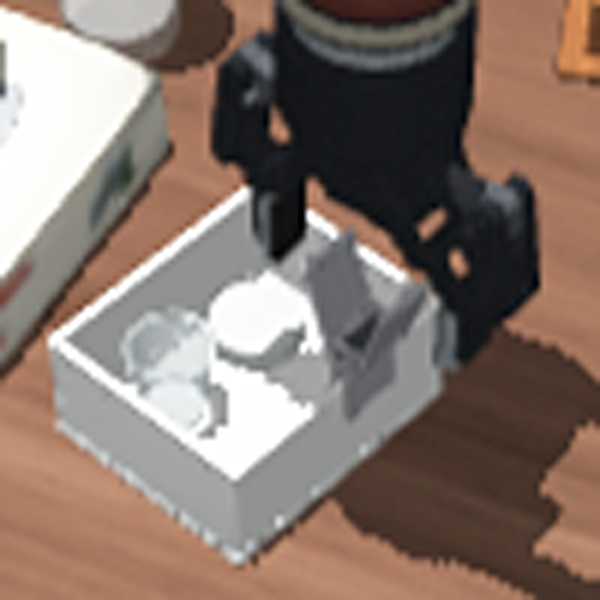

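The clip is midway between the open fingers: fingertips at about (283,255) and (455,365), handles centred near (374,271). Squeezing with 25 N, 3 mm lower.

```bash
python3 jog.py '0.085 0 -0.0008 0.003 0 0 0;0.06 0 -0.0008 0.003 0 0 0;0.05 0 -0.0008 0.003 0 0 0;0.04 0 -0.0008 0.003 0 0 0;0.03 0 -0.0008 0.003 0 0 0;0.01 0 -0.0008 0.003 0 0 0;0.01 0 -0.0008 0.003 0 0 0;0.01 0 -0.0008 0.003 0 0 0;0.01 0 -0.0008 0.003 0 0 0;0.01 0 -0.0008 0.003 0 0 0' 25
python3 - <<'E'
from h import *
go((.4895,.028,.083),-12)
a=ctrl.get_image("scene")
cv2.imwrite("pics/g3.png",cv2.resize(a[150:250,240:340,::-1],(600,600),interpolation=2))
E
```

```text
t: 11.37
tool_pos: [0.4886, 0.0291, 0.0809]
tool_rot: [-2.441, -1.978, 0.0]
contact_force: [0.3, -0.5, -0.7]
opening: 0.0214
grip_force: 31.7
shift [-0.0009  0.0012 -0.0021] turn [-0. -0.  0.] rows 0.1
shift [-0.0009  0.0012 -0.0021] turn [ 0.    -0.    -3.141] rows 25.1
q [-0.09 -0.13  2.05  0.    1.22  0.12] tcp [0.4886 0.0291 0.0809] t 11.3667
```

View pics/g3.png

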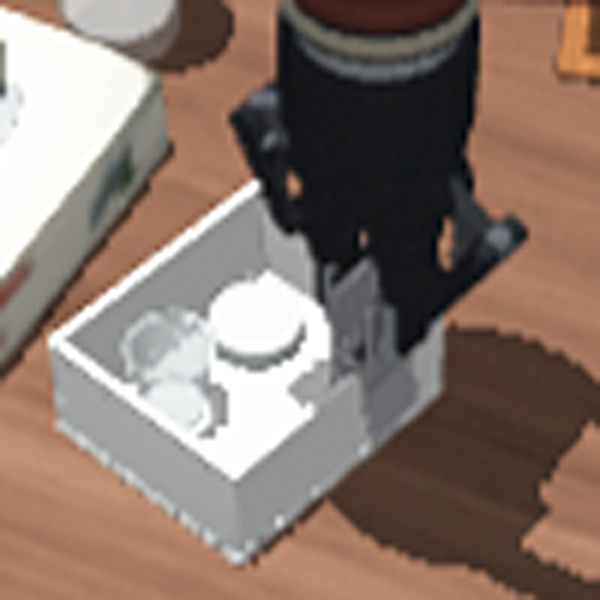

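The handles are squeezed to the stop (21 mm, 31 N) and the jaws are clear of the wall. Lifting straight up.

```bash
python3 jog.py '0.01 0 0 -0.01 0 0 0;0.01 0 0 -0.03 0 0 0;0.01 0 0 -0.05 0 0 0;0.01 0 0 -0.07 0 0 0;0.01 0 0 -0.1 0 0 0;0.01 0 0 -0.13 0 0 0;0.01 0 0 -0.145 0 0 0;0.01 0 0 -0.145 0 0 0;0.01 0 0 -0.145 0 0 0;0.01 0 0 -0.145 0 0 0'
python3 -c "
from h import *
go((.500,-.281,.225),17.8)"
```

```text
t: 12.25
tool_pos: [0.4878, 0.0292, 0.2247]
tool_rot: [-2.44, -1.977, 0.002]
contact_force: [-1.1, 0.2, -0.5]
opening: 0.0211
grip_force: 31.7
shift [-0.3009  0.0763 -0.0004] turn [-0.002 -0.    -0.52 ] rows 7.4
shift [-0.3009  0.0763 -0.0004] turn [-0.     0.003  2.622] rows 21.0
q [-0.09 -0.28  1.93  0.    1.49  0.12] tcp [0.4878 0.0292 0.2247] t 12.25
```

```bash
python3 jog.py '0.01 -0.02 0.005 0 0 0 -0.035;0.01 -0.05 0.0127 0 0 0 -0.087;0.01 -0.08 0.02 0 0 0 -0.138;0.01 -0.11 0.028 0 0 0 -0.19;0.01 -0.14 0.0355 0 0 0 -0.242;0.01 -0.17 0.043 0 0 0 -0.294;0.01 -0.2 0.051 0 0 0 -0.346;0.01 -0.23 0.058 0 0 0 -0.397;0.01 -0.26 0.066 0 0 0 -0.449;0.01 -0.285 0.0723 0 0 0 -0.492;0.01 -0.3 0.0763 0 0 0 -0.52;0.01 -0.3009 0.0763 0 0 0 -0.52;0.01 -0.3009 0.0763 0 0 0 -0.52;0.01 -0.3009 0.0763 0 0 0 -0.52'
python3 -c "
from h import *
go((.500,-.281,.185),17.8)"
```

```text
t: 13.42
tool_pos: [0.5002, -0.28, 0.2243]
tool_rot: [-1.849, -2.536, -0.001]
contact_force: [0.4, -0.2, -0.2]
opening: 0.0212
grip_force: 31.7
shift [-0.001  -0.0004  0.0393] turn [-0.002 -0.003  0.   ] rows 0.9
shift [-0.001  -0.0004  0.0393] turn [ 4.000e-03 -2.000e-03 -3.142e+00] rows 25.1
q [-0.64 -0.06  1.74  0.    1.47 -0.95] tcp [ 0.5002 -0.28    0.2243] t 13.4167
```

```bash
python3 jog.py '0.01 -0.001 0 0.01 0 0 0;0.01 -0.001 0 0.025 0 0 0;0.01 -0.001 0 0.037 0 0 0;0.01 -0.001 0 0.042 0 0 0;0.01 -0.001 0 0.042 0 0 0;0.01 -0.001 0 0.042 0 0 0;0.01 -0.001 0 0.042 0 0 0'
python3 - <<'E'
from h import *
a=ctrl.get_image("scene");b=ctrl.get_image("top")
cv2.imwrite("pics/f1s.png",a[:,:,::-1]);cv2.imwrite("pics/f1t.png",b[:,:,::-1])
a=cv2.resize(a[75:150,310:380,::-1],(560,600),interpolation=2);b=cv2.resize(b[195:255,400:424,::-1],(240,600),interpolation=2)
cv2.imwrite("pics/f1.png",np.hstack([a,b]));go((.500,-.281,.153),17.8)
E
```

```text
t: 14.0
tool_pos: [0.5015, -0.2821, 0.1847]
tool_rot: [1.85, 2.538, -0.0]
contact_force: [-0.1, -0.0, -0.8]
opening: 0.0212
grip_force: 31.7
shift [ 0.0018 -0.0012  0.032 ] turn [0.001 0.001 0.   ] rows 0.8
shift [ 0.0018 -0.0012  0.032 ] turn [-2.000e-03  2.000e-03 -3.141e+00] rows 25.1
q [-0.64 -0.03  1.78  0.    1.4  -0.95] tcp [ 0.5016 -0.2823  0.185 ] t 14.1
```

View pics/f1.png

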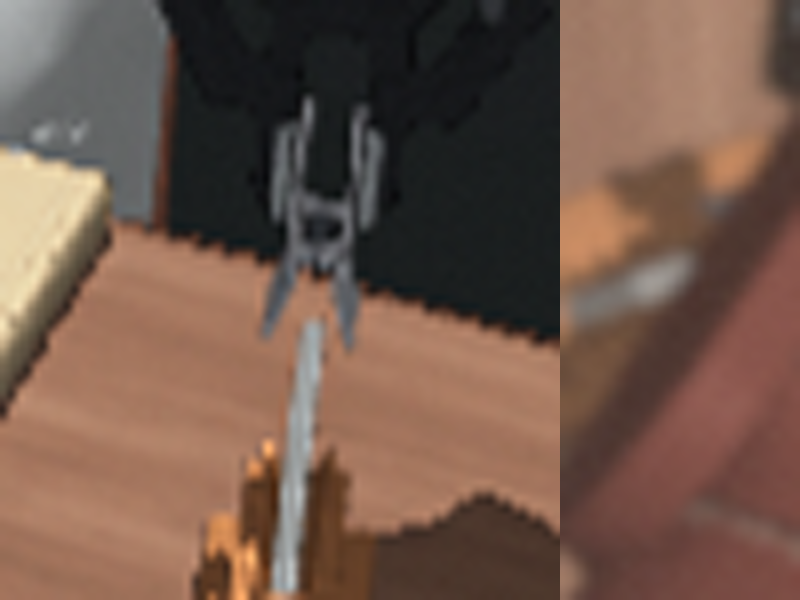

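The view is nearly edge-on. The jaw tips at (268,335) and (350,348) straddle the card's near top end at (313,322), and the hinge coil is at about (322,228). I'll intersect these rays with the known vertical end planes (clip ±15 mm, card ±30 mm) to check height and centring.

Run:
```python
from h import *
s=lambda p:(310+(p[0]+.5)/8-.5,75+(p[1]+.5)/8-.5)
a=np.radians(17.8);X=np.array([np.cos(a),np.sin(a),0]);Y=np.array([-np.sin(a),np.cos(a),0]);c=np.array([.500,-.281,0])
def vp(p,y):
    o,d=ray("scene",*s(p));q=o+d*((y-(o-c)@Y)/(d@Y));return np.round([(q-c)@X*1e3,q[2]*1e3],1)
tp=ctrl.get_obs()["tool_pos"];oy=(tp-c)@Y;print("tcp rel",(tp-c)@X*1e3,oy*1e3,tp[2])
for n,p in(("jawL",(268,337)),("jawR",(351,350)),("hinge",(322,230)),("handle topL",(308,97)),("handle topR",(360,102))):print(n,vp(p,.015+oy))
print("card near top",vp((313,320),.030),"card low (slot rim)",vp((286,590),.030))
```

```text
tcp rel 1.1251335586694908 -1.7393675819464032 0.18504563444368624
jawL [ 13.  139.3]
jawR [-15.6 137.4]
hinge [ -1.3 185.8]
handle topL [  7.8 237.3]
handle topR [ -9.  237.3]
card near top [ -2.  161.5] card low (slot rim) [-2.9 40.5]
```

Run:
```python
from h import *
s=lambda p:(310+(p[0]+.5)/8-.5,75+(p[1]+.5)/8-.5)
a=np.radians(17.8);X=np.array([np.cos(a),np.sin(a),0]);Y=np.array([-np.sin(a),np.cos(a),0]);c=np.array([.500,-.281,0])
def vp(p,y):
    o,d=ray("scene",*s(p));q=o+d*((y-(o-c)@Y)/(d@Y));return np.round([(q-c)@X*1e3,q[2]*1e3],1)
print("card near",vp((297,430),.03),"far",vp((313,321),-.03),"bottom-at-rim",vp((286,590),.03))
# strip centres per row, old picture without gripper (white) 
im=cv2.imread("pics/p2s.png").astype(int)
for v in(116,119,122,125,128,132,136,140):
    r=im[v,335:362];m=(r[:,0]>r[:,2]-12)&(r.sum(1)>330);u=np.flatnonzero(m)+335;print(v,u.min() if len(u) else 0,u.max() if len(u) else 0,u.mean() if len(u) else 0)
```

```text
card near [ -0.7 113.9] far [ -0.6 114.3] bottom-at-rim [-2.9 40.5]
116 348 349 348.5
119 347 349 348.0
122 347 349 348.0
125 346 348 347.0
128 346 348 347.0
132 346 348 347.0
136 345 347 346.0
140 345 346 345.5
```

The jaws are centred on the card to within about 0.7 mm, and their tips are 20–24 mm above its top edge. I'll go 36 mm straight down, gently.

```bash
python3 jog.py '0.01 0.001 0.0003 0.006 0 0 0;0.01 0.001 0.0003 0.012 0 0 0;0.01 0.001 0.0003 0.018 0 0 0;0.01 0.001 0.0003 0.022 0 0 0;0.01 0.001 0.0003 0.022 0 0 0;0.01 0.001 0.0003 0.022 0 0 0;0.01 0.001 0.0003 0.022 0 0 0'
python3 - <<'E'
from h import *
a=ctrl.get_image("scene");cv2.imwrite("pics/f2s.png",a[:,:,::-1]);go((.5,-.281,.149),17.8)
print(ctrl.get_obs()["contact_force"],ctrl.get_obs()["wrist_torque"])
g=cv2.cvtColor(a,cv2.COLOR_RGB2HSV)
for v in range(110,128):print(v," ".join("%3d/%3d"%(g[v,u,1],g[v,u,2]) for u in range(340,358)))
E
```

```text
t: 14.68
tool_pos: [0.5012, -0.2811, 0.162]
tool_rot: [1.851, 2.539, 0.0]
contact_force: [0.3, -0.1, 0.6]
opening: 0.0207
grip_force: 31.7
shift [ 0.0005 -0.0012  0.0132] turn [0. 0. 0.] rows 0.3
shift [ 0.0005 -0.0012  0.0132] turn [-1.000e-03  0.000e+00 -3.141e+00] rows 25.1
q [-0.64 -0.01  1.8  -0.    1.36 -0.95] tcp [ 0.5013 -0.2811  0.1622] t 14.7333
[ 0.08133479  0.73635932 -0.47864032] [ 0.04410986 -0.03921992  0.01763346]
110 104/177 105/177 107/177 110/179 113/181  15/117  26/ 87  92/119  24/ 53  44/ 46  15/ 52  60/ 97  12/108  49/ 67  41/ 87  72/ 88   8/ 34  73/ 28
111 105/175 106/178 106/178 106/181 111/163   7/113  22/ 92  64/ 88  16/ 47  45/ 45  38/ 61  43/ 96  16/111  98/101 122/136 139/ 90 103/ 42 119/ 60
112 105/172 106/174 106/175 106/178 103/148   9/116  18/111   6/ 83  21/ 62  24/ 85  30/103  16/ 95  24/115  99/152 107/174 111/142 113/131 118/143
113 108/167 105/167 109/171 109/176 101/154   7/109  16/114  17/106  19/ 79  17/106  11/115  13/101  29/106 103/174 108/179 107/178 107/177 107/176
114 110/164 110/165 109/166 113/172  85/132   9/112  19/106  17/107  31/ 6
[... 1297 characters left out ...]
/158 115/160  86/145   5/161   6/166  17/146 107/160 109/145   9/112  51/119 110/158 110/163 108/163 111/166
124 109/161 113/162  73/151 106/157 115/158 118/160  55/143   3/160   8/167  35/147 107/159 118/162  17/120  68/127 110/157 111/159 111/159 114/161
125 109/161 113/158 114/159 113/158 114/157 118/160  38/149   3/160   8/166  50/138 111/156 112/161  78/143 101/147 111/159 112/159 113/158 111/158
126 107/167 108/165 108/165 112/161 112/160 116/161  18/160   5/163   7/173  63/145 111/158 112/159 115/160 112/160 112/160 114/159 111/158 111/159
127 109/171 107/169 109/171 110/169 111/165 118/164   2/162   6/163   7/180  70/149 111/158 111/159 115/160 110/162 109/162 112/162 113/163 111/163
```

Run:
```python
from h import *
a=np.radians(17.8);X=np.array([np.cos(a),np.sin(a),0]);Y=np.array([-np.sin(a),np.cos(a),0]);c=np.array([.500,-.281,0])
def vp(p,y):
    o,d=ray("scene",*p);q=o+d*((y-(o-c)@Y)/(d@Y));return np.round([(q-c)@X*1e3,q[2]*1e3],1)
print("jaws",vp((341.9,124.3),.015),vp((352.6,125),.015),"inner",vp((342.6,124),.015),vp((351.7,124.5),.015))
# card top mid (centre of top face) at row ~121.7: cols 347..349.3 -> plane z
print("card at y=15",vp((347.9,125),.015))
```

```text
jaws [ 14.1 113.9] [-15.5 115.4] inner [ 12.2 115.3] [-12.9 116.8]
card at y=15 [ -2.6 113.7]
```

The tips are about level with the card's top edge, and the card sits about 1 mm to the −x side of the jaws' middle. I'll shift 1 mm, then go 12 mm down.

```bash
python3 jog.py '0.01 0 -0.001 0 0 0 0;0.01 0 -0.001 0 0 0 0;0.01 0 -0.001 0.003 0 0 0;0.01 0 -0.001 0.006 0 0 0;0.01 0 -0.001 0.009 0 0 0;0.01 0 -0.001 0.012 0 0 0;0.01 0 -0.001 0.012 0 0 0;0.01 0 -0.001 0.012 0 0 0;0.01 0 -0.001 0.012 0 0 0;0.01 0 -0.001 0.012 0 0 0'
python3 - <<'E'
from h import *
a=ctrl.get_image("scene");cv2.imwrite("pics/f3s.png",a[:,:,::-1]);go((.5,-.281,.149),17.8)
print(ctrl.get_obs()["contact_force"],ctrl.get_obs()["wrist_torque"])
g=cv2.cvtColor(a,cv2.COLOR_RGB2HSV)
for v in range(114,131):print(v," ".join("%3d/%3d"%(g[v,u,1],g[v,u,2]) for u in range(340,356)))
E
```

```text
t: 15.57
tool_pos: [0.5003, -0.2814, 0.1502]
tool_rot: [1.85, 2.538, -0.0]
contact_force: [-0.1, 0.9, 0.0]
opening: 0.0213
grip_force: 31.7
shift [ 0.0004 -0.0001  0.0012] turn [0. 0. 0.] rows 0.0
shift [ 0.0004 -0.0001  0.0012] turn [-0.     0.    -3.141] rows 25.1
q [-0.64 -0.    1.81  0.    1.34 -0.95] tcp [ 0.5003 -0.2814  0.1502] t 15.6167
[ 0.44896839 -0.55348553 -0.35300042] [ 0.07784271  0.03302787 -0.00708394]
114 110/164 110/165 109/166 110/171 115/178  13/117  26/ 88  83/104  15/ 50  52/ 49  39/ 65  78/127  11/111  89/112  91/146  99/167
115 109/164 111/165 112/164 113/167 112/153   9/113  16/109  58/ 92  16/ 47  51/ 40  43/ 71  38/100  24/115 100/153 108/179 106/181
116 108/165 111/165 112/164 112/168 104/145   7/104  16/113  13/102  13/100  19/ 92  11/ 94  13/ 99   6/121 101/176 109/178 106/178
117 108/165 111/166 110/167 112/171  87/123  10/100  19/106  14/111  15/102  16/113  16/110  16/ 95   7/108 107/170 110/171 108/170
118 112/162 110/164 112/166 107/162  34/ 91  16/109   7/103   9/108  16/110   9/120  15/103  13/ 95  30/ 94  86/143 108/165 109/166
119 113/158 113/1
[... 866 characters left out ...]
  61/125  13/ 96  41/111 110/156 113/158
126 107/169 113/169  12/109  56/123 112/160 119/163  17/161   5/162   7/174  64/144 114/161  94/136  14/113  68/131 112/160 112/161
127 108/170 111/173  53/139  99/157 112/166 120/164   2/162   6/162   6/178  70/150 113/160 112/152  13/117  79/139 111/161 113/163
128 112/166 110/167 102/160 109/168 111/168 114/155   0/154   6/159   7/171  77/126 113/153 116/156  49/125  94/146 112/159 112/161
129 108/167 107/165 107/165 108/163 110/164  98/149   2/153   6/157   8/163  94/144 113/162 110/164 104/154 113/156 112/157 112/157
130 110/169 105/167 104/167 136/241 118/182  96/154   0/155   5/156  10/182  91/168 110/171 110/150 111/166 111/168 110/163 109/164
```

The jaws straddle the card with visible gaps on both sides and 11–17 mm of overlap. The clip is centred to about 0.5 mm, with no contact force and the grip still at its stop. Handing in.

```bash
python3 -c "
from station import ctrl
print(ctrl.finish_job())"
```

```text
the job is handed in; nothing more can be done
None
```

The card is all the way down in the stand's slot and released, and the clip is held squeezed open over the middle of its top edge with no contact force measured; the job was handed in at about 15.6 s, and no verdict was shown.

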